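# Lay the tall rook in the measuring cradle

### The job

Pick up the taller of the two turned rooks standing on the bench and lay it on its side in the V-cradle for measuring, foot towards the cradle's end stop, resting level in both V saddles. Once it lies there, press its foot home against the stop with a light, steady push of about 10 N for about half a second, so that it stays flush when you let go. Be gentle: do not drop it into the cradle or press it hard, and leave the short rook, the bowl and the calliper where they are.

Things in the scene. Friction and masses are not known exactly. Their poses are not given: they have to be found in the camera images.
- tall_rook: The taller of two pale beech rooks, 105 mm high, upright, 0.08 to 0.17 kg. Origin: centre of the foot's underside; z runs up its axis. From the foot: disc 56 mm diameter from 0 to 16 mm, plain waist 32 mm diameter from 27 to 78 mm (the place to grip), crown 44 mm diameter from 84 to 97 mm, battlements up to 105 mm.
- crown (a point): Centre of the tall rook's crown top, on its axis, 105 mm from the foot's underside.
- short_rook: Bystander: the shorter beech rook of the same shape, 76 mm high, foot 48 mm diameter, upright. Origin: centre of the foot's underside.
- cradle: Wooden cradle fixed to the bench: base board 140 x 85 x 12 mm, end stop at its +x end, two V saddles, only the board between them. Origin: centre of the board's underside; x runs from the open end (nearer the robot) to the stop. A seated tall rook has its axis level along x, 60 mm above the bench, foot at x = +55 mm, crown top at x = -50 mm.
- stop (a point): Point on the stop plate's face where the centre of the seated rook's foot belongs, 60 mm above the bench; axes as the cradle's (x points into the stop).
- bowl: Bystander: white porcelain bowl of brass ferrules, 110 mm wide, 45 mm high. Origin: centre of the underside.
- calliper: Bystander: steel outside calliper lying flat, 160 mm long, 84 mm wide, 8 mm thick. Origin: middle, on the bench; x runs towards its pivot.
- vise: Small green cast iron vise fixed to the bench with a rough wooden knight in its jaws; 110 x 170 mm, 185 mm high with the knight. Origin: centre of its underside.
- foot_saddle (a point): Bottom of the 90-degree V of the saddle that carries the foot disc, 20 mm above the bench, 8 mm from the stop's face. The saddle is 10 mm thick along x, its arms rise to 49 mm above the bench and span 68 mm over all.
- crown_saddle (a point): Bottom of the 90-degree V of the saddle that carries the crown, 29 mm above the bench, 92 mm from the stop's face. The saddle is 10 mm thick along x, its arms rise to 53 mm above the bench and span 59 mm over all.
- stop_plate: The cradle's end stop, an upright wooden plate fixed to the cradle: 10 mm thick, 50 mm wide, top 72 mm above the bench. Origin: centre of its underside, on the base board 12 mm above the bench; axes as the cradle's; the face that the foot meets is 5 mm to -x of the origin.

How it is judged (in metres and radians):
On the way:
1. the tall rook lies level in the cradle (axis within 0.05 rad, foot within 6 mm of its point on the stop) and presses on the stop plate with more than 4 N for 0.3 s (contact force between tall_rook and stop_plate above 4 N and angle between the z axis of tall_rook and the x axis of cradle, either way round below 0.05 rad and x of crown in the frame of stop below -0.09 m and distance between tall_rook and stop below 0.006 m), for 0.3 s.
At the end, for the whole second after the job is handed in: The tall rook lies at rest in both saddles, its axis within 0.05 rad of the cradle's, crown away from the stop, the foot's underside no more than 2 mm from the stop's face and its centre within 5 mm of the stop's marked point (x of tall_rook in the frame of stop between -0.002 and 0.003 m and angle between the z axis of tall_rook and the x axis of cradle, either way round below 0.05 rad and distance between tall_rook and stop below 0.005 m and x of crown in the frame of stop below -0.1 m and linear speed of tall_rook below 0.01 m/s); the robot touches nothing.
It fails at once if the tall rook is knocked on or pressed into the cradle or its stop with more than 40 N (contact force between tall_rook and cradle above 40 N).
It fails at once if the tall rook is dropped: out of the fingers it falls freely by more than about 10 mm, faster than 0.45 m/s (linear speed of tall_rook above 0.45 m/s and contact force between the fingers and tall_rook below 0.2 N).
It fails at once if the short rook is moved by more than 20 mm or tipped (distance of short_rook from where it was at the start of the episode above 0.02 m or angle between short_rook's own z axis and vertical above 0.3 rad).
It fails at once if the bowl or the calliper is moved by more than 20 mm (distance of any of bowl, calliper from where it was at the start of the episode above 0.02 m).
It also fails if it takes over 58 s, if anything falls off the work surface, if the arm or the gripper's body presses on something with over 40 N, if the wrist force passes 120 N, or if a joint passes its speed limit or range.

### The arm

A 6-joint arm with a two-finger parallel gripper is mounted at the origin on the work surface. World frame = base frame: x ahead of the robot, y to its left, z up, the work surface at z = 0. Lengths are in mm, angles in rad, forces in N, time in s.
With the tool pointing down it reaches from about 300 to 850 mm from the base axis. Payload 4.2 kg.
Tool frame: the origin (TCP) lies at the very end of the fingers, on their centre line; the grasp point (between the pads) lies 19 mm behind it (pinch_z is the distance from the TCP to the grasp point, in mm); z points along the fingers, y is the line along which they close (so a half turn about z gives the same grasp; the last joint's range is limited). The gripper opens to 91 mm and grips with 3 to 60 N. Pads are 32 mm wide; open, the fingers measure 118 mm over their backs; the gripper's body (76 mm by 178 mm) begins 60 mm behind the grasp point.
Start: joints at [1.196, 0.32, 1.565, -0, 1.257, -0.02], TCP at [199.761, 539.205, 182.876] pointing down, gripper open.
Joint ranges: [-3.11, 3.11], [-0.84, 2.01], [0.21, 2.61], [-1.34, 4.49], [0.05, 2.63], [-2.56, 2.56]. Speed limits (rad/s): [2.57, 2.57, 3.14, 3.14, 3.14, 3.14].

### API

Orientations are given as a 3x3 rotation matrix whose columns are the frame's x, y, z axes.
In Python, from bench import * gives the robot as it stands.
- The arm moves only by the tool jog_arm, never from a script. Its argument "series" is a list of rows, each a list of 6 numbers: the shift along the tool's x, y, z scaled (see below), then the turn, a rotation vector about the tool's x, y, z scaled (see below). In form: [[dx, dy, dz, rx, ry, rz], ...]. A call has exactly 10 rows; each row is the pose to reach, as a shift and turn from the pose commanded when the call began, along the tool's axes at that moment, turning the shorter way round; what a row does not reach only later rows make up. The controller multiplies each number of a shift by 0.4 m and each number of a turn by pi rad. A row lasts 1/12 s, in which the tool goes at most 41.7 mm and 7.16 degrees, less where a joint would pass 70% of its speed; a pose out of reach is approached as far as the arm can. A call with a number of a shift or a turn outside -1 to 1 is refused whole. A call with a gripper value outside its range is refused whole. "fingers" is the finger opening in mm, from 0 to 91.2, set as the call begins (left out, the last holds). The fingers move at their own pace and stop on an object; "newtons" is the grip in N (left out, the last holds). Time passes only in rows, so rows that repeat a pose let the fingers close, or fill a call up. It gives the time, the measured TCP pose, the force, the opening and the grip force at its end, in the units of the state.
- read_state(): the state, without advancing time (a new reading comes with each control period).
- camera(name): name is "side" or "top" or "wrist"; returns the picture (384x512x3 uint8, blue, green, red); there is no depth.
- camera_info(name): a dict with "fx", "fy", "cx", "cy" (pixels), "T" (4x4, takes a point from camera to world coordinates). Camera axes: x right, y down, z forward; pixel columns grow to the right and rows downward; lengths in mm; the calibration is good to about 2 mm. A picture is of the moment at which its call begins: read the wrist's pose just before it. camera_info takes no time and is no camera call; for the wrist camera it gives the pose at the moment of the call.
- job_done(): hands the job in; it is judged then, once.
The state is a dict: "time": time; "joint_positions": joint angles; "dq": joint speeds; "effort": joint torques, N m; "tcp_pos": TCP position; "eef_rot": TCP orientation; "wrist_force": force on the tool from outside, world axes, zero at the start; "ft_torque": the same for the moment, N m; "opening": finger opening in mm; "grip_force": force on a finger pad.
Only numpy, scipy, OpenCV 4.12 (cv2) and the standard library are available. Lean on these libraries where they do the work, as an engineer would, in place of code of your own. Each camera call takes 0.05 s, during which the arm holds its last target. There are 200 camera calls.

## Working session

There is one attempt and no reset: what is moved stays moved. The work goes in short steps, Python scripts to look and compute and a tool call to move; the robot and the scene stay as the last step left them, time stands still between calls to the robot, and variables do not carry over. Pictures are saved under pics/ and viewed, at most 10 in all, crops included, and the job is handed in when it is done.

Besides the shell and the picture viewer there is one more tool, called after "Request:" by a JSON object that holds its "name" and its "arguments". jog_arm: Moves the arm, as the interface text tells. Its arguments: {"type":"object","properties":{"series":{"type":"array","items":{"type":"array","items":{"type":"number"}}},"fingers":{"type":"number"},"newtons":{"type":"number"}},"required":["series"]}

```bash
mkdir -p pics; python3 - <<'E'
from bench import *
import cv2
for n in("top","side"):
    cv2.imwrite(f"pics/{n}0.png",camera(n)); print(n,camera_info(n))
s=read_state();print(s["time"],s["tcp_pos"],s["eef_rot"],s["wrist_force"])
E
```

```text
top {'fx': 496.1401239789693, 'fy': 496.1401239789693, 'cx': 264.66478743600004, 'cy': 193.26692573575684, 'T': array([[ 3.10954534e-03, -9.82433285e-01,  1.86588239e-01,
         4.18033374e+02],
       [-9.99820881e-01, -6.53787789e-03, -1.77612507e-02,
         5.58340794e+01],
       [ 1.86691350e-02, -1.86499588e-01, -9.82277642e-01,
         1.13915803e+03],
       [ 0.00000000e+00,  0.00000000e+00,  0.00000000e+00,
         1.00000000e+00]])}
side {'fx': 499.7159434432305, 'fy': 499.7159434432305, 'cx': 257.45377249303243, 'cy': 201.0256457680368, 'T': array([[ 9.96001241e-01, -2.66708883e-02,  8.52654196e-02,
         5.30919695e+02],
       [-8.65104999e-02, -5.26193995e-01,  8.45952607e-01,
        -8.67238992e+02],
       [ 2.23038443e-02, -8.49946200e-01, -5.26397184e-01,
         6.66566035e+02],
       [ 0.00000000e+00,  0.00000000e+00,  0.00000000e+00,
         1.00000000e+00]])}
0.1 [199.59596173 538.72682119 182.10467266] [[-9.37710915e-01  3.47416054e-01 -5.71236242e-04]
 [ 3.47416523e-01  9.37709753e-01 -1.47597866e-03]
 [ 2.28751128e-05 -1.58249821e-03 -9.99998748e-01]] [ 0.65561825  0.34626978 -0.6258788 ]
```

View pics/top0.png

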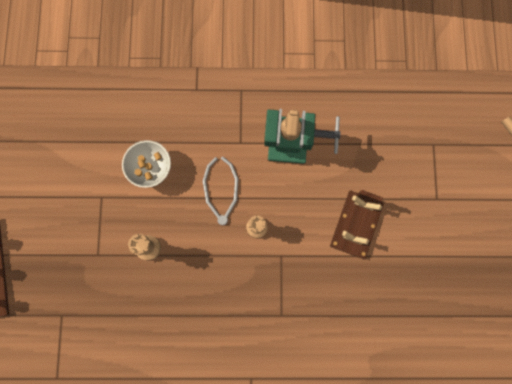

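View pics/side0.png

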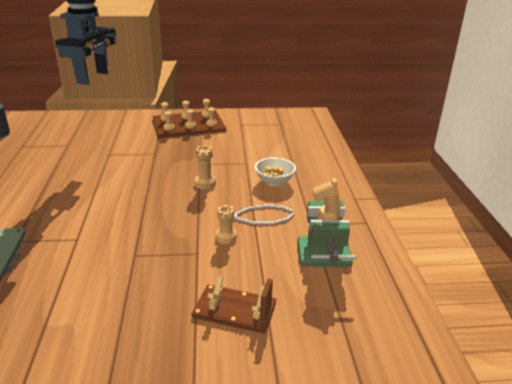

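The top view shows the tall rook at about (143,245), the short rook at (257,227), the calliper at (221,190), the bowl at (146,164), the vise at (290,135), and the cradle at (358,224) with its stop towards the top (370,195). The side view agrees. I'll enlarge both to measure more finely.

```bash
python3 - <<'E'
import cv2,numpy as np
t=cv2.imread("pics/top0.png");s=cv2.imread("pics/side0.png")
def c(i,x,y,w,h,k):return cv2.resize(i[y:y+h,x:x+w],None,fx=k,fy=k,interpolation=cv2.INTER_CUBIC)
a=np.hstack([c(t,115,225,50,37,8),c(t,320,183,70,37*70//50+29,8)[:0+296*1] if 0 else c(s,180,140,50,37,8)[:296]])
b=np.hstack([c(t,325,186,66,74,4)[:296],c(s,185,270,100,66,4.0),c(s,185,140,34,66,4)])
b=b if b.shape[0]==a.shape[0] else b
cv2.imwrite("pics/c1.png",np.hstack([c(t,325,184,64,80,7),]))
cv2.imwrite("pics/c2.png",np.vstack([a[:296,:800],c(s,185,270,100,36,8)]))
E
```

```text
Traceback (most recent call last):
ValueError: all the input array dimensions except for the concatenation axis must match exactly, but along dimension 0, the array at index 0 has size 296 and the array at index 1 has size 264
```

```bash
python3 - <<'E'
import cv2,numpy as np
t=cv2.imread("pics/top0.png");s=cv2.imread("pics/side0.png")
def c(i,x,y,w,h,k):return cv2.resize(i[y:y+h,x:x+w],None,fx=k,fy=k,interpolation=cv2.INTER_CUBIC)
cv2.imwrite("pics/c1.png",np.hstack([c(t,325,184,64,80,7),c(t,120,220,46,80,7)[:560,:320]]))
cv2.imwrite("pics/c2.png",np.hstack([c(s,185,270,96,66,6),c(s,185,140,36,66,6)]))
E
```

```text
(no output)
```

View pics/c1.png

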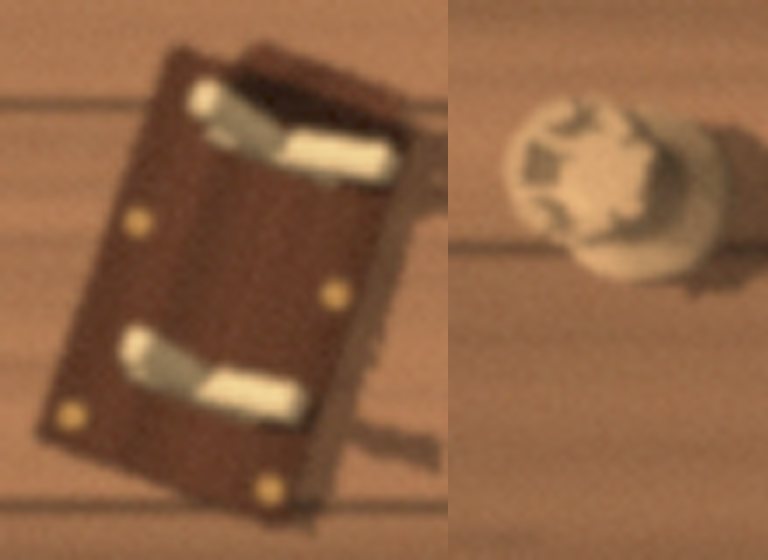

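View pics/c2.png

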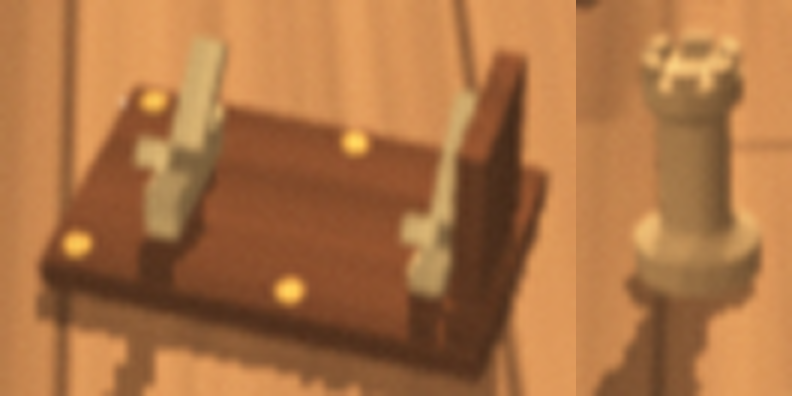

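The cradle's corners, saddle tips and stop top are clear in both crops, and so are the rook's crown and foot discs. I'll fit the poses from those picks.

```bash
cat > h.py <<'E'
from bench import *
import numpy as np
from scipy.optimize import least_squares
from scipy.spatial.transform import Rotation as R
def proj(ci,P):
    T=np.array(ci["T"]);p=(np.atleast_2d(P)-T[:3,3])@T[:3,:3]
    return np.c_[ci["fx"]*p[:,0]/p[:,2]+ci["cx"],ci["fy"]*p[:,1]/p[:,2]+ci["cy"]]
def fit(obs,x0):  # obs: list of (cam, local points, pixels); x=(px,py,yaw)
    obs=[(camera_info(c),np.array(L,float),np.array(u,float)) for c,L,u in obs]
    f=lambda x:np.concatenate([(proj(ci,L@R.from_euler("z",x[2]).as_matrix().T+[x[0],x[1],0])-u).ravel() for ci,L,u in obs])
    return least_squares(f,x0,loss="soft_l1")
px=lambda u,k,o,h=0:(np.array(u,float)-[h,0]+.5)/k-.5+o
E
python3 - <<'E'
from h import *
t=[([70,42.5,12],(180,48)),([-70,42.5,12],(38,435)),([-70,-42.5,6],(275,525)),([47,34,49],(194,98)),([47,-34,49],(396,162)),
([-37,29.5,53],(122,342)),([-37,-29.5,53],(301,400)),([65,25,72],(262,42)),([65,-25,72],(410,103)),([55,25,72],(242,62))]
s=[([-70,-42.5,12],(45,262)),([-70,42.5,12],(135,88)),([70,42.5,12],(545,170)),([70,-42.5,0],(478,378)),([-70,-42.5,0],(45,280)),
([55,25,72],(497,52)),([65,25,72],(525,58)),([55,-25,72],(462,155)),([65,-25,72],(490,162)),([-37,29.5,53],(210,42))]
mk=lambda l,k,o,h=0:([a for a,_ in l],px([b for _,b in l],k,o,h))
T=("top",*mk(t,7,(325,184)));S=("side",*mk(s,6,(185,270)))
for o in([T,S],[T],[S]):
    r=fit(o,[370,-140,-.3]);print("cradle",r.x.round(3));
    if len(o)==2:print(r.fun.reshape(-1,2).round(1).tolist())
t=[([0,0,97],(582,170)),([0,0,16],(641,196))]
s=[([0,0,105],(692,62)),([0,0,16],(698,238))]
T=("top",*mk(t,7,(120,220),448));S=("side",*mk(s,6,(185,140),576))
for o in([T,S],[T],[S]):
    r=fit(o,[300,300,0]);print("rook",r.x.round(2),r.fun.reshape(-1,2).round(1).tolist())
for n,u,z in(("short",(257,227),76),("bowl",(146,164),45),("pivot",(222,220),8),("calltop",(221,158),8)):
    L=fit([("top",[[0,0,z]],[u])],[400,0,0]);print(n,L.x[:2].round())
E
```

```text
cradle [ 562.453 -177.615  -12.923]
[[-0.5, -1.1], [-0.1, 0.0], [0.9, 0.6], [0.8, -0.8], [0.7, 0.7], [1.2, -0.2], [1.0, 1.0], [-0.4, -0.7], [-0.0, -1.5], [1.0, 0.6], [-1.4, -0.9], [-0.0, -1.6], [0.9, -1.0], [0.5, 1.0], [-1.1, 0.9], [0.0, -1.4], [0.7, -1.3], [-1.4, -0.4], [-0.5, -0.5], [0.9, -2.8]]
cradle [ 562.127 -176.414  -38.063]
cradle [ 562.476 -179.776  -12.915]
rook [506.42 298.89   0.  ] [[0.4, 0.1], [0.2, -0.5], [-0.3, -1.9], [-0.1, -0.8]]
rook [506.11 299.52   0.  ] [[0.1, 0.3], [-0.1, -0.3]]
rook [506.94 291.5    0.  ] [[-0.1, -0.6], [0.1, 0.5]]
short [546.  53.]
bowl [691. 305.]
pivot [570. 133.]
calltop [717. 138.]
```

Yaw unwraps to about -0.357 rad, which puts the cradle at (562,-177) and the tall rook at (506,299). The plan is to grip the waist with the tool tilted from the +y side, so that it ends up pointing nearly down over the cradle. The first move goes to a clear point on the +y side of the rook.

Request:
{"name": "jog_arm", "arguments": {"series": [[-0.05, 0, -0.02, 0, 0, 0], [-0.14, 0, -0.04, 0, 0, 0], [-0.23, 0, -0.06, 0, 0, 0], [-0.32, 0, -0.08, 0, 0, 0], [-0.41, 0, -0.1, 0, 0, 0], [-0.5, 0, -0.12, 0, 0, 0], [-0.59, 0.01, -0.14, 0, 0, 0], [-0.68, 0.01, -0.15, 0, 0, 0], [-0.76, 0.01, -0.15, 0, 0, 0], [-0.8, 0.01, -0.15, 0, 0, 0]], "fingers": 91, "newtons": 20}}

```text
time: 0.93
tcp_pos: [504.6, 429.8, 242.2]
eef_rot: [[-0.937, 0.35, 0.001], [0.35, 0.937, -0.001], [-0.001, -0.001, -1.0]]
wrist_force: [-1.2, 0.6, 0.1]
opening: 90.7
grip_force: 0.0
```

```bash
python3 - <<'E'
from h import *
s=read_state();print(s["time"],s["tcp_pos"].round(1) if hasattr(s["tcp_pos"],"round") else s["tcp_pos"],s["joint_positions"]);print(s["eef_rot"])
E
```

```text
0.9333 [504.6 429.8 242.2] [ 6.88978270e-01  4.37077919e-01  1.23569566e+00 -1.39320421e-03
  1.46878990e+00 -5.23975914e-01]
[[-9.36703927e-01  3.50121318e-01  9.03719246e-04]
 [ 3.50120377e-01  9.36704124e-01 -1.05120798e-03]
 [-1.21456787e-03 -6.68260119e-04 -9.99999039e-01]]
```

```bash
cat >> h.py <<'E'
def frame(az,beta):  # tool z at azimuth az, beta below horizontal; y horizontal; x leaning down
    az,b=np.radians([az,beta]);z=np.array([np.cos(az)*np.cos(b),np.sin(az)*np.cos(b),-np.sin(b)])
    y=np.cross(z,[0,0,-1]);y/=np.linalg.norm(y);return np.c_[np.cross(y,z),y,z]
def jog(p,M):
    s=read_state();C=np.array(s["eef_rot"])
    d=C.T@(np.array(p)-s["tcp_pos"])/400; r=R.from_matrix(C.T@M).as_rotvec()/np.pi
    print("jog",np.r_[d,r].round(4).tolist(),"mm",np.linalg.norm(d)*400,"deg",np.linalg.norm(r)*180)
E
python3 - <<'E'
from h import *
M=frame(-60,35);print(M.round(2));G=np.array([506.4,298.9,52.])
jog(G+19*M[:,2]-140*M[:,2],M)
E
```

```text
[[-0.29  0.87  0.41]
 [ 0.5   0.5  -0.71]
 [-0.82  0.   -0.57]]
jog [0.0728, -0.1473, 0.302, 0.1051, -0.2925, 0.2021] mm 137.4967356679451 deg 66.74012979307547
```

Request:
{"name": "jog_arm", "arguments": {"series": [[0.007, -0.015, 0.0, 0.01, -0.029, 0.02], [0.015, -0.03, 0.03, 0.021, -0.058, 0.04], [0.022, -0.044, 0.06, 0.031, -0.088, 0.06], [0.03, -0.06, 0.09, 0.042, -0.117, 0.08], [0.036, -0.074, 0.12, 0.052, -0.146, 0.1], [0.044, -0.088, 0.15, 0.063, -0.175, 0.121], [0.051, -0.103, 0.19, 0.073, -0.205, 0.141], [0.058, -0.118, 0.23, 0.084, -0.234, 0.162], [0.066, -0.133, 0.27, 0.095, -0.263, 0.182], [0.073, -0.147, 0.302, 0.105, -0.2925, 0.202]]}}

```text
time: 1.77
tcp_pos: [451.8, 387.1, 121.2]
eef_rot: [[-0.286, 0.865, 0.413], [0.495, 0.502, -0.709], [-0.821, 0.001, -0.571]]
wrist_force: [0.9, 0.6, -0.2]
opening: 91.2
grip_force: 0.0
```

```bash
python3 - <<'E'
from h import *
import cv2
s=read_state();print(s["time"],np.round(s["joint_positions"],3))
cv2.imwrite("pics/w1.png",camera("wrist"));np.save("w1.npy",camera_info("wrist")["T"]);print(camera_info("wrist")["fx"],camera_info("wrist")["cx"],camera_info("wrist")["cy"])
M=frame(-60,35);G=np.array([506.4,298.9,52.])
jog(G-121*M[:,2],M)
print(proj(camera_info("wrist"),[[506.4,298.9,z] for z in(0,16,52,97,105)]))
E
```

```text
1.7667 [ 1.12   0.709  1.469 -0.75   1.621  0.822]
322.4634777089393 257.2328054660404 189.5083386247221
jog [-0.0245, 0.0129, -0.0005, -0.0011, 0.0028, 0.0029] mm 11.072634870763554 deg 0.7525185318025911
[[262.31604597 139.41545877]
 [262.25407237 152.77131797]
 [262.10723186 184.4167462 ]
 [261.90777776 227.40086925]
 [261.87029166 235.47945419]]
```

View pics/w1.png

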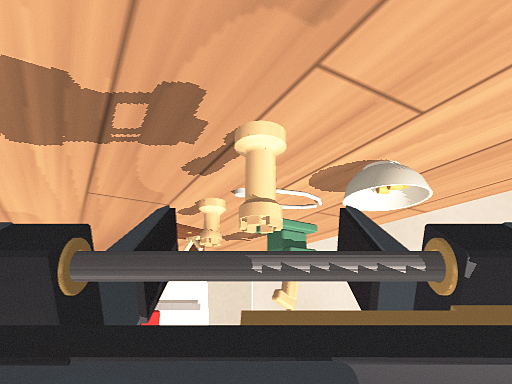

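The wrist view (upside down) shows the tall rook centred at column 261 between the fingers, with its foot spanning columns 235–287 and its foot rim at row 121. I predicted column 262, so the lateral position agrees. Next is the depth check, using the rim.

```bash
python3 - <<'E'
from h import *
import cv2
im=cv2.imread("pics/w1.png").astype(int)
ci=camera_info("wrist")
a=np.linspace(0,2*np.pi,90);c=np.c_[np.cos(a),np.sin(a)]
h=np.array([.5,-.866])
for k in(-8,0,8):
    p=np.array([506.4,298.9])+k*h
    q=[proj(ci,np.c_[p+r*c,0*a+z]) for r,z in((28,0),(28,16),(16,52),(22,97))]
    print(k,[(round(u[:,0].min(),1),round(u[:,0].max(),1),round(u[:,1].min(),1)) for u in q])
for r in(130,185,225):print(r,[(x,*im[r,x]) for x in list(range(230,250,2))+list(range(270,292,2))])
print([(y,*im[y,261]) for y in range(114,128)])
E
```

```text
-8 [(np.float64(235.9), np.float64(289.0), np.float64(121.6)), (np.float64(235.4), np.float64(289.4), np.float64(136.1)), (np.float64(246.3), np.float64(278.2), np.float64(175.6)), (np.float64(239.0), np.float64(285.1), np.float64(219.8))]
0 [(np.float64(236.4), np.float64(288.3), np.float64(125.9)), (np.float64(235.9), np.float64(288.7), np.float64(140.1)), (np.float64(246.5), np.float64(277.7), np.float64(178.7)), (np.float64(239.4), np.float64(284.4), np.float64(221.9))]
8 [(np.float64(236.8), np.float64(287.6), np.float64(129.9)), (np.float64(236.4), np.float64(288.0), np.float64(143.9)), (np.float64(246.8), np.float64(277.2), np.float64(181.6)), (np.float64(239.8), np.float64(283.8), np.float64(224.0))]
130 [(230, np.int64(113), np.int64(163), np.int64(231)), (232, np.int64(120), np.int64(172), np.int64(243)), (234, np.int64(64), np.int64(91), np.int64(129)), (236, np.int64(102), np.int64(142), np.int64(182)), (238, np.int64(102), np.int64(142), np.int64(185)), (240, np.int64(104), np.int64(144), np.int64(187)), (242, np.int64(114), np.int64(164), np.int64(215)), (244, np.int64(
[... 2927 characters left out ...]
p.int64(129), np.int64(185)), (115, np.int64(78), np.int64(110), np.int64(161)), (116, np.int64(72), np.int64(102), np.int64(145)), (117, np.int64(82), np.int64(115), np.int64(162)), (118, np.int64(89), np.int64(124), np.int64(186)), (119, np.int64(97), np.int64(138), np.int64(212)), (120, np.int64(140), np.int64(204), np.int64(252)), (121, np.int64(168), np.int64(237), np.int64(255)), (122, np.int64(163), np.int64(229), np.int64(254)), (123, np.int64(164), np.int64(230), np.int64(253)), (124, np.int64(165), np.int64(229), np.int64(253)), (125, np.int64(163), np.int64(228), np.int64(253)), (126, np.int64(167), np.int64(232), np.int64(254)), (127, np.int64(168), np.int64(232), np.int64(254))]
```

The depth looks consistent to a few millimetres, and the lateral position is good. Approaching along the tool axis.

Request:
{"name": "jog_arm", "arguments": {"series": [[-0.012, 0.006, 0.02, -0.001, 0.003, 0.003], [-0.024, 0.012, 0.06, -0.001, 0.003, 0.003], [-0.0245, 0.012, 0.12, -0.001, 0.003, 0.003], [-0.0245, 0.012, 0.18, -0.001, 0.003, 0.003], [-0.0245, 0.012, 0.23, -0.001, 0.003, 0.003], [-0.0245, 0.012, 0.28, -0.001, 0.003, 0.003], [-0.0245, 0.012, 0.32, -0.001, 0.003, 0.003], [-0.0245, 0.012, 0.345, -0.001, 0.003, 0.003], [-0.0245, 0.012, 0.35, -0.001, 0.003, 0.003], [-0.0245, 0.012, 0.35, -0.001, 0.003, 0.003]]}}

```text
time: 2.65
tcp_pos: [518.7, 284.8, 51.1]
eef_rot: [[-0.284, 0.866, 0.411], [0.51, 0.499, -0.7], [-0.812, 0.011, -0.584]]
wrist_force: [-0.6, 0.8, -0.6]
opening: 90.9
grip_force: 0.0
```

```bash
python3 - <<'E'
from h import *
import cv2
a=camera("wrist");b=camera("top")
cv2.imwrite("pics/g1.png",np.vstack([cv2.resize(a[:300],(512,300)),cv2.resize(b[200:275,60:188],None,fx=4,fy=4,interpolation=2)]))
M=frame(-60,35);G=np.array([506.4,298.9,52.]);s=read_state();print(s["tcp_pos"],s["wrist_force"],np.round(s["joint_positions"],2));jog(G+19*M[:,2],M)
E
```

```text
[518.47002625 286.14359196  50.84330909] [ 0.12385265  0.40695436 -0.37834515] [ 0.96  0.72  1.67 -0.85  1.37  0.9 ]
jog [0.0219, -0.0105, 0.0111, 0.0024, -0.004, -0.0029] mm 10.667781316737182 deg 0.9980110803461932
```

View pics/g1.png

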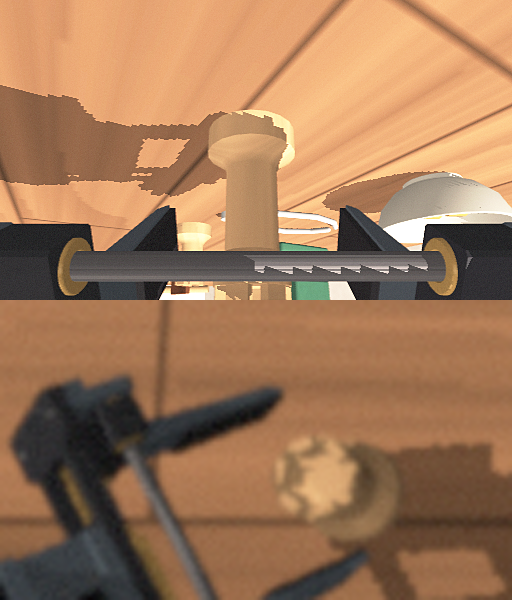

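The wrist view shows the rook centred between the fingers. In the top crop the fingertips are at about (283,393) and (366,553). I'll check those against the predicted TCP projection.

```bash
python3 - <<'E'
from h import *
s=read_state();ci=camera_info("top");M=np.array(s["eef_rot"]);p=np.array(s["tcp_pos"])
f=lambda q:((proj(ci,q)-[60,200]+.5)*4-.5+[0,300]).round().tolist()
print("tcp",f(p),"tips",f(np.array([p+e*48*M[:,1]-16*M[:,0] for e in(-1,1)])),"rook",f([[506.4,298.9,z] for z in(16,52,105)]))
jog(np.array([506.4,298.9,52.])+19*frame(-60,35)[:,2],frame(-60,35))
E
```

```text
tcp [[362.0, 463.0]] tips [[414.0, 530.0], [331.0, 376.0]] rook [[351.0, 490.0], [337.0, 485.0], [314.0, 476.0]]
jog [0.0219, -0.0105, 0.0111, 0.0024, -0.004, -0.0029] mm 10.667781316737182 deg 0.9980110803461932
```

```bash
python3 - <<'E'
from h import *
import cv2
s=read_state();M=np.array(s["eef_rot"]);p=np.array(s["tcp_pos"]);a=camera("wrist");b=camera("top")
ci=camera_info("wrist")
for x in(-16,0,16):
  for z in(-20,0):print(x,z,proj(ci,np.array([p+M@[x,e*46,z] for e in(-1,1)])).round().tolist(),proj(camera_info("top"),np.array([p+M@[x,e*46,z] for e in(-1,1)])).round().tolist())
T=M.T@(ci["T"][:3,3]-p);print("cam in tool",T.round(),(M.T@ci["T"][:3,:3]).round(2))
b=b[200:275,60:188];w=a[180:255,140:380]
b=cv2.resize(b,None,fx=6,fy=6,interpolation=2);w=cv2.resize(w,None,fx=2,fy=2,interpolation=2)
cv2.imwrite("pics/g2.png",np.vstack([b,np.pad(w,((0,0),(0,b.shape[1]-w.shape[1]),(0,0)))]))
print(s["tcp_pos"],read_state()["tcp_pos"])
E
```

```text
-16 -20 [[181.0, 252.0], [332.0, 252.0]] [[155.0, 260.0], [135.0, 222.0]]
-16 0 [[188.0, 239.0], [325.0, 239.0]] [[163.0, 256.0], [143.0, 219.0]]
0 -20 [[180.0, 227.0], [333.0, 228.0]] [[152.0, 262.0], [132.0, 225.0]]
0 0 [[187.0, 216.0], [326.0, 216.0]] [[160.0, 259.0], [140.0, 222.0]]
16 -20 [[178.0, 202.0], [335.0, 202.0]] [[150.0, 265.0], [130.0, 228.0]]
16 0 [[185.0, 193.0], [328.0, 193.0]] [[157.0, 261.0], [138.0, 225.0]]
cam in tool [  71.    0. -201.] [[ 0.   -0.97 -0.26]
 [ 1.    0.    0.  ]
 [ 0.   -0.26  0.97]]
[518.47002625 286.14359196  50.84330909] [518.17704457 286.4049141   50.35184029]
```

View pics/g2.png

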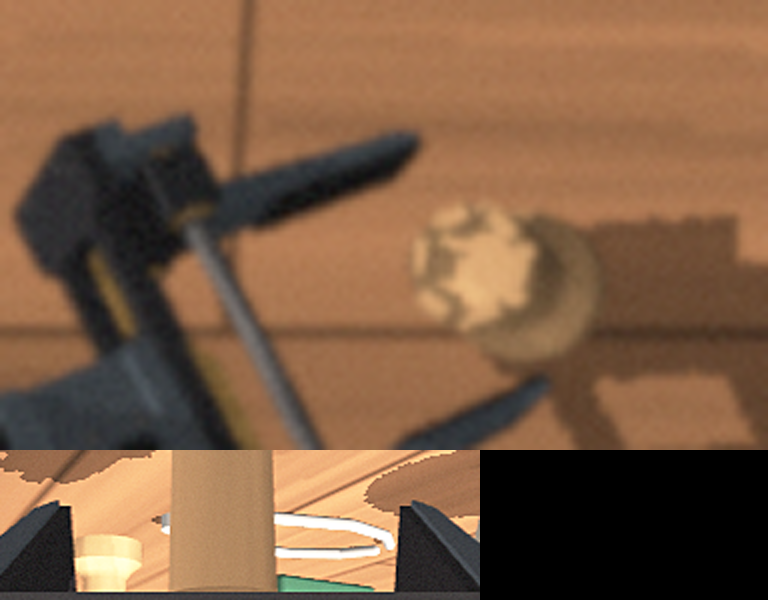

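Both cameras put the fingertips about 30 mm short of the reported TCP, at top-crop (415,140) and (548,380). I'll check this against the initial side view, where the fingertips were at about (83,82) and (103,73).

```bash
python3 - <<'E'
from h import *
import cv2
p=np.array([199.6,538.7,182.1]);M=np.array([[-.9377,.3474,0],[.3474,.9377,0],[0,0,-1.]])
for z in(-31,0):print(z,proj(camera_info("side"),np.array([p+M@[x,e*50,z] for e in(-1,0,1) for x in(-16,16)])).round().tolist())
im=cv2.imread("pics/side0.png")[20:100,40:140]
cv2.imwrite("pics/s1.png",cv2.resize(im,None,fx=6,fy=6,interpolation=2))
E
```

```text
-31 [[88.0, 84.0], [78.0, 83.0], [98.0, 78.0], [88.0, 77.0], [107.0, 73.0], [97.0, 72.0]]
0 [[90.0, 95.0], [79.0, 94.0], [99.0, 89.0], [89.0, 88.0], [108.0, 84.0], [99.0, 82.0]]
```

View pics/s1.png

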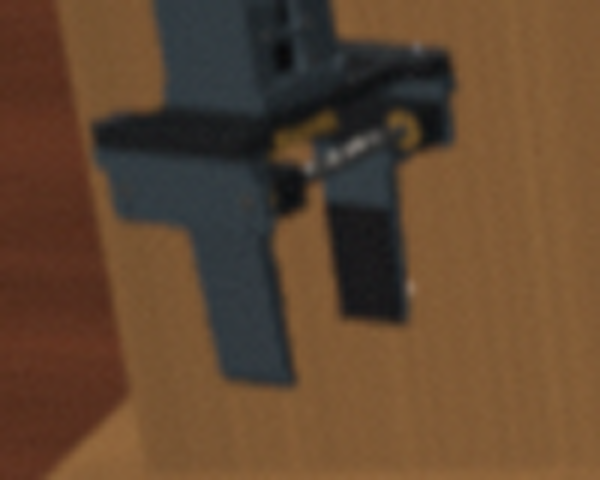

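The side view settles it: the fingertips at (77–89,84) and (97–108,73) match 31 mm behind the reported TCP. So I'll take the real grasp point as about 50 mm behind the reported TCP. Closing the remaining distance before gripping.

Request:
{"name": "jog_arm", "arguments": {"series": [[0.01, -0.005, 0.015, 0.001, -0.002, -0.001], [0.02, -0.01, 0.03, 0.002, -0.004, -0.003], [0.022, -0.01, 0.045, 0.002, -0.004, -0.003], [0.022, -0.01, 0.06, 0.002, -0.004, -0.003], [0.022, -0.01, 0.075, 0.002, -0.004, -0.003], [0.022, -0.01, 0.085, 0.002, -0.004, -0.003], [0.022, -0.01, 0.088, 0.002, -0.004, -0.003], [0.022, -0.01, 0.088, 0.002, -0.004, -0.003], [0.022, -0.01, 0.088, 0.002, -0.004, -0.003], [0.022, -0.01, 0.088, 0.002, -0.004, -0.003]]}}

```text
time: 3.68
tcp_pos: [526.7, 263.4, 22.1]
eef_rot: [[-0.288, 0.866, 0.41], [0.495, 0.501, -0.71], [-0.82, -0.001, -0.573]]
wrist_force: [0.2, -0.0, -0.1]
opening: 91.2
grip_force: 0.0
```

```bash
python3 - <<'E'
from h import *
M=frame(-60,35);print(read_state()["tcp_pos"],read_state()["wrist_force"]);jog(np.array([506.4,298.9,52.])+50*M[:,2],M)
E
```

```text
[526.65500172 263.35428884  22.13995621] [ 0.23229275 -0.04793751 -0.07409968]
jog [-0.0025, 0.0006, -0.0016, -0.0, 0.0004, 0.0005] mm 1.204597333989253 deg 0.11192301749702475
```

Good to within 1.2 mm. Closing gently.

Request:
{"name": "jog_arm", "arguments": {"series": [[0, 0, 0, 0, 0, 0], [0, 0, 0, 0, 0, 0], [0, 0, 0, 0, 0, 0], [0, 0, 0, 0, 0, 0], [0, 0, 0, 0, 0, 0], [0, 0, 0, 0, 0, 0], [0, 0, 0, 0, 0, 0], [0, 0, 0, 0, 0, 0], [0, 0, 0, 0, 0, 0], [0, 0, 0, 0, 0, 0]], "fingers": 20, "newtons": 25}}

```text
time: 4.52
tcp_pos: [526.6, 263.2, 21.9]
eef_rot: [[-0.288, 0.866, 0.41], [0.495, 0.501, -0.71], [-0.82, -0.002, -0.572]]
wrist_force: [-0.3, -0.0, -0.6]
opening: 31.7
grip_force: 25.0
```

Request:
{"name": "jog_arm", "arguments": {"series": [[-0.016, 0, -0.011, 0, 0, 0], [-0.05, 0, -0.035, 0, 0, 0], [-0.09, 0, -0.063, 0, 0, 0], [-0.135, 0, -0.094, 0, 0, 0], [-0.18, 0, -0.126, 0, 0, 0], [-0.225, 0, -0.157, 0, 0, 0], [-0.265, 0, -0.185, 0, 0, 0], [-0.295, 0, -0.206, 0, 0, 0], [-0.307, 0, -0.214, 0, 0, 0], [-0.307, 0, -0.214, 0, 0, 0]]}}

```text
time: 5.35
tcp_pos: [527.0, 263.6, 173.4]
eef_rot: [[-0.286, 0.866, 0.411], [0.497, 0.501, -0.709], [-0.819, 0.001, -0.573]]
wrist_force: [-0.9, 0.7, -2.6]
opening: 31.5
grip_force: 25.0
```

```bash
cat >> h.py <<'E'
CR=np.array([562.2,-177.,0]);YAW=-0.358
xc=np.array([np.cos(YAW),np.sin(YAW),0]);yc=np.array([-np.sin(YAW),np.cos(YAW),0]);up=np.array([0,0,1.])
b=np.radians(35);zf=xc*np.sin(b)-up*np.cos(b)   # final tool
yf=np.cross(zf,xc*np.cos(b)+up*np.sin(b));MF=np.c_[xc*np.cos(b)+up*np.sin(b),yf,zf]
def place(x=0,y=0,z=60): # tcp for foot centre at stop frame x,y and height z
    g=CR+xc*(55+x-52)+yc*y+up*z
    return g+50*MF[:,2]
E
python3 - <<'E'
from h import *
s=read_state();print(s["opening"],s["wrist_force"],np.round(s["joint_positions"],2));print(MF.round(2),np.linalg.det(MF))
jog(place(-15,0,200),MF)
E
```

```text
31.499268903734702 [-0.94366489  0.65327764 -2.63861504] [ 0.93  0.56  1.61 -0.85  1.51  0.71]
[[ 0.77 -0.35  0.54]
 [-0.29 -0.94 -0.2 ]
 [ 0.57  0.   -0.82]] 1.0000000000000002
jog [-0.5616, -0.4489, 0.8637, 0.1427, 0.2076, 0.8079] mm 449.512356821608 deg 152.33482645763743
```

```bash
python3 - <<'E'
from h import *
s=read_state();C=np.array(s["eef_rot"]);p=np.array(s["tcp_pos"])
V=frame(-60,89.999)
D=lambda az:R.from_euler("z",az,degrees=True).as_matrix()
W=[(np.array([480,200,240.])+50*V[:,2],V)]
W+=[(np.array([480,40,240.])-50*up,D(-70)@V),(np.array([500,-100,240.])-50*up,D(-140)@V),(place(-15,0,150),MF)]
for q,M in W:
    r=R.from_matrix(C.T@M).as_rotvec();print(np.r_[C.T@(q-p)/400,r/np.pi].round(4).tolist(),np.linalg.norm(r)*57.3);C,p=M,q
E
```

```text
[-0.0793, -0.1813, 0.0405, 0.0005, 0.3056, -0.0] 55.010005211121836
[-0.3464, -0.2, 0.0, 0.0, 0.0, 0.3889] 70.00515629749255
[-0.236, 0.2633, 0.0, 0.0, 0.0, 0.3889] 70.00515629749252
[0.2537, 0.1281, 0.2024, -0.0009, 0.1944, 0.0028] 35.00720434966491
```

Request:
{"name": "jog_arm", "arguments": {"series": [[-0.004, -0.01, 0.002, 0, 0.017, 0], [-0.012, -0.028, 0.006, 0, 0.05, 0], [-0.022, -0.05, 0.011, 0, 0.085, 0], [-0.033, -0.075, 0.017, 0, 0.124, 0], [-0.043, -0.1, 0.022, 0, 0.163, 0], [-0.053, -0.124, 0.027, 0, 0.202, 0], [-0.063, -0.147, 0.032, 0, 0.241, 0], [-0.072, -0.166, 0.036, 0, 0.275, 0], [-0.079, -0.178, 0.04, 0, 0.299, 0], [-0.079, -0.181, 0.04, 0, 0.3056, 0]]}}

```text
time: 6.18
tcp_pos: [480.0, 196.9, 188.3]
eef_rot: [[-0.497, 0.868, -0.003], [0.868, 0.497, -0.002], [-0.0, -0.003, -1.0]]
wrist_force: [0.1, -0.5, -0.4]
opening: 32.0
grip_force: 25.0
```

Request:
{"name": "jog_arm", "arguments": {"series": [[-0.02, -0.01, 0, 0, 0, 0.02], [-0.055, -0.03, 0, 0, 0, 0.06], [-0.09, -0.052, 0, 0, 0, 0.1], [-0.126, -0.073, 0, 0, 0, 0.14], [-0.162, -0.094, 0, 0, 0, 0.18], [-0.198, -0.114, 0, 0, 0, 0.22], [-0.234, -0.135, 0, 0, 0, 0.26], [-0.27, -0.156, 0, 0, 0, 0.3], [-0.306, -0.177, 0, 0, 0, 0.34], [-0.336, -0.194, 0, 0, 0, 0.375]]}}

```text
time: 7.02
tcp_pos: [478.9, 44.2, 187.3]
eef_rot: [[0.612, 0.791, -0.004], [0.791, -0.612, -0.004], [-0.006, -0.001, -1.0]]
wrist_force: [-0.1, 0.2, -1.4]
opening: 31.6
grip_force: 25.0
```

```bash
python3 - <<'E'
from h import *
s=read_state();print(s["time"],s["tcp_pos"],s["opening"],np.round(s["joint_positions"],2));print(np.array(s["eef_rot"]).round(3))
D=R.from_euler("z",-140,degrees=True).as_matrix()
jog([500,-100,190],D@frame(-60,89.999))
E
```

```text
7.0167 [478.87615943  44.24146475 187.32316004] 31.600441099564875 [ 0.07  0.17  1.76 -0.    1.22  0.73]
[[ 0.612  0.791 -0.004]
 [ 0.791 -0.612 -0.004]
 [-0.006 -0.001 -1.   ]]
jog [-0.2528, 0.2626, -0.0056, 0.0007, 0.0018, 0.4013] mm 145.80460303386374 deg 72.23420006236127
```

Request:
{"name": "jog_arm", "arguments": {"series": [[-0.015, 0.015, 0, 0, 0, 0.025], [-0.04, 0.042, 0, 0, 0, 0.063], [-0.065, 0.068, 0, 0, 0, 0.102], [-0.09, 0.094, 0, 0, 0, 0.141], [-0.115, 0.12, 0, 0, 0, 0.18], [-0.14, 0.146, 0, 0, 0, 0.219], [-0.165, 0.172, 0, 0, 0, 0.258], [-0.19, 0.198, 0, 0, 0, 0.297], [-0.215, 0.224, 0, 0, 0, 0.336], [-0.238, 0.248, 0, 0, 0, 0.37]]}}

```text
time: 7.85
tcp_pos: [500.1, -91.2, 187.5]
eef_rot: [[0.969, -0.248, -0.005], [-0.248, -0.969, -0.002], [-0.004, 0.004, -1.0]]
wrist_force: [0.4, -0.0, -1.6]
opening: 31.4
grip_force: 25.0
```

```bash
python3 - <<'E'
from h import *
s=read_state();print(s["time"],s["tcp_pos"],s["opening"],np.round(s["joint_positions"],2))
jog(place(-15,0,150),MF)
E
```

```text
7.85 [500.13884706 -91.16360018 187.51072387] 31.353305819827185 [-0.2   0.21  1.7  -0.    1.23  1.62]
jog [0.2457, 0.1732, 0.1958, -0.0093, 0.1954, 0.0336] mm 143.51725356273204 deg 35.7317850143473
```

Request:
{"name": "jog_arm", "arguments": {"series": [[0.02, 0.015, 0, -0.001, 0.016, 0.003], [0.06, 0.043, 0.02, -0.002, 0.048, 0.008], [0.1, 0.07, 0.05, -0.004, 0.08, 0.014], [0.14, 0.1, 0.08, -0.005, 0.112, 0.019], [0.18, 0.13, 0.115, -0.007, 0.143, 0.025], [0.215, 0.152, 0.15, -0.008, 0.171, 0.03], [0.235, 0.168, 0.18, -0.009, 0.189, 0.033], [0.245, 0.173, 0.195, -0.009, 0.195, 0.034], [0.2457, 0.1732, 0.1958, -0.009, 0.195, 0.034], [0.2457, 0.1732, 0.1958, -0.009, 0.195, 0.034]]}}

```text
time: 8.68
tcp_pos: [578.5, -181.4, 109.1]
eef_rot: [[0.769, -0.346, 0.537], [-0.285, -0.938, -0.196], [0.572, -0.003, -0.82]]
wrist_force: [0.1, -0.3, -0.9]
opening: 31.4
grip_force: 25.0
```

```bash
python3 - <<'E'
from h import *
import cv2
s=read_state();print(s["time"],s["tcp_pos"],s["opening"],s["wrist_force"],np.round(s["joint_positions"],2))
jog(place(-15,0,150),MF)
a,b=camera("side"),camera("top")
c=lambda i,x,y,w,h,k:cv2.resize(i[y:y+h,x:x+w],None,fx=k,fy=k,interpolation=2)
cv2.imwrite("pics/p1.png",np.hstack([c(a,180,215,100,120,5),c(b,325,175,60,120,5)]))
for x,r in((0,28),(16,28),(105,22)):
    q=np.array([CR+xc*(40-x)+up*150+yc*e*r for e in(-1,0,1)]+[CR+xc*(40-x)+up*(150+r)])
    print(x,((proj(camera_info("side"),q)-[180,215])*5).round().tolist(),((proj(camera_info("top"),q)-[325,175])*5+[500,0]).round().tolist())
E
```

```text
8.6833 [ 578.46296827 -181.39798793  109.05892248] 31.354481718442447 [ 0.1457166  -0.26481411 -0.87962157] [-0.31  0.2   2.15 -0.12  0.19  1.73]
jog [-0.0002, 0.0039, -0.0001, -0.0016, 0.0007, 0.0008] mm 1.5823077244654395 deg 0.35108498184031056
0 [[360.0, 219.0], [383.0, 169.0], [404.0, 123.0], [384.0, 102.0]] [[826.0, 134.0], [761.0, 110.0], [696.0, 86.0], [778.0, 97.0]]
16 [[314.0, 210.0], [338.0, 161.0], [360.0, 115.0], [339.0, 94.0]] [[814.0, 171.0], [748.0, 146.0], [683.0, 122.0], [765.0, 135.0]]
105 [[70.0, 151.0], [93.0, 115.0], [116.0, 81.0], [91.0, 64.0]] [[731.0, 371.0], [679.0, 352.0], [627.0, 332.0], [690.0, 347.0]]
```

View pics/p1.png

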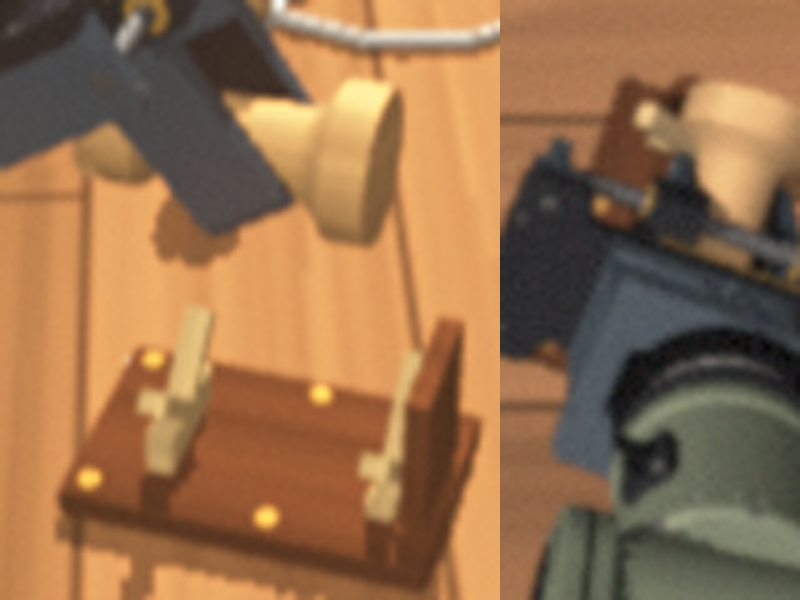

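The side crop shows the rook level, foot towards the stop and above the cradle, with the foot rim at (355–402, 78–244), close to prediction. However, joint 5 is at 0.19 and would hit its limit on the way down. Rolling the tool about 25° around the rook's axis avoids that and leaves the rook's own pose unchanged.

```bash
cat >> h.py <<'E'
def MG(g):return R.from_rotvec(np.radians(g)*xc).as_matrix()@MF
def placeg(g,x=0,y=0,z=60):return CR+xc*(3+x)+yc*y+up*z+50*MG(g)[:,2]
E
python3 - <<'E'
from h import *
s=read_state();C=np.array(s["eef_rot"]);p=np.array(s["tcp_pos"])
for g in(2.5,5,10,15,20,25):
    print(g,np.r_[C.T@(placeg(g,-15,0,150)-p)/400,R.from_matrix(C.T@MG(g)).as_rotvec()/np.pi].round(4).tolist())
E
```

```text
2.5 [-0.0069, -0.0004, 0.0021, 0.0097, -0.0007, 0.0087]
5 [-0.0067, -0.0049, 0.0019, 0.0211, -0.0006, 0.0167]
10 [-0.006, -0.0138, 0.001, 0.0438, -0.0006, 0.0327]
15 [-0.0049, -0.0225, -0.0006, 0.0665, -0.0005, 0.0486]
20 [-0.0033, -0.031, -0.0027, 0.0893, -0.0004, 0.0646]
25 [-0.0013, -0.0393, -0.0055, 0.112, -0.0004, 0.0805]
```

Request:
{"name": "jog_arm", "arguments": {"series": [[-0.003, 0, 0.001, 0.005, 0, 0.004], [-0.007, 0, 0.002, 0.0097, 0, 0.0087], [-0.007, -0.003, 0.002, 0.016, 0, 0.013], [-0.0067, -0.005, 0.002, 0.0211, 0, 0.0167], [-0.0064, -0.008, 0.0015, 0.029, 0, 0.022], [-0.0062, -0.011, 0.001, 0.036, 0, 0.027], [-0.006, -0.0138, 0.001, 0.0438, 0, 0.0327], [-0.0054, -0.018, 0, 0.055, 0, 0.041], [-0.0049, -0.0225, -0.0006, 0.0665, 0, 0.0486], [-0.0033, -0.031, -0.0027, 0.0893, 0, 0.0646]]}}

```text
time: 9.62
tcp_pos: [583.8, -169.2, 113.5]
eef_rot: [[0.696, -0.325, 0.64], [-0.469, -0.881, 0.063], [0.543, -0.344, -0.766]]
wrist_force: [-0.0, 0.4, -3.0]
opening: 31.8
grip_force: 25.0
```

```bash
python3 - <<'E'
from h import *
s=read_state();print(s["time"],s["opening"],s["wrist_force"],np.round(s["joint_positions"],2))
jog(placeg(25,-12,0,110),MG(25))
E
```

```text
9.6167 31.755801359026115 [-0.04814786  0.43342832 -2.9670756 ] [-0.53  0.23  2.17  1.22  0.42  0.44]
jog [-0.0519, 0.0293, 0.0826, 0.0214, -0.0015, 0.0166] mm 40.7324161042932 deg 4.891442843324101
```

Request:
{"name": "jog_arm", "arguments": {"series": [[-0.004, 0.002, 0.006, 0.004, 0, 0.003], [-0.01, 0.006, 0.017, 0.008, 0, 0.006], [-0.018, 0.01, 0.03, 0.012, 0, 0.01], [-0.026, 0.015, 0.043, 0.016, 0, 0.013], [-0.034, 0.02, 0.056, 0.02, 0, 0.016], [-0.042, 0.024, 0.069, 0.0214, -0.001, 0.0166], [-0.049, 0.028, 0.079, 0.0214, -0.001, 0.0166], [-0.052, 0.0293, 0.0826, 0.0214, -0.001, 0.0166], [-0.052, 0.0293, 0.0826, 0.0214, -0.001, 0.0166], [-0.052, 0.0293, 0.0826, 0.0214, -0.001, 0.0166]]}}

```text
time: 10.45
tcp_pos: [585.2, -168.8, 71.2]
eef_rot: [[0.682, -0.322, 0.657], [-0.515, -0.849, 0.12], [0.519, -0.42, -0.744]]
wrist_force: [0.2, -0.7, -1.2]
opening: 31.4
grip_force: 25.0
```

```bash
python3 - <<'E'
from h import *
s=read_state();print(s["time"],s["tcp_pos"],s["opening"],s["wrist_force"],np.round(s["joint_positions"],2))
ang=np.array(s["eef_rot"])@[-.819,0,-.573];print("rook axis",ang.round(3),(-xc).round(3))
for z in(90,75,66):jog(placeg(25,-8,0,z),MG(25))
E
```

```text
10.45 [ 585.23433182 -168.81380416   71.17526699] 31.392401748837887 [ 0.23902133 -0.72418619 -1.2147245 ] [-0.58  0.32  2.21  1.51  0.48  0.13]
rook axis [-0.935  0.354  0.002] [-0.937  0.35  -0.   ]
jog [-0.0145, 0.0156, 0.0425, 0.0014, 0.0001, -0.0005] mm 19.02435045878662 deg 0.27096043631018335
jog [-0.034, 0.0314, 0.0704, 0.0014, 0.0001, -0.0005] mm 33.70147971501971 deg 0.27096043631018335
jog [-0.0456, 0.0408, 0.0872, 0.0014, 0.0001, -0.0005] mm 42.61581900824827 deg 0.27096043631018335
```

Request:
{"name": "jog_arm", "arguments": {"series": [[-0.003, 0.003, 0.009, 0.001, 0, 0], [-0.008, 0.008, 0.022, 0.001, 0, 0], [-0.014, 0.014, 0.037, 0.001, 0, 0], [-0.02, 0.02, 0.049, 0.001, 0, 0], [-0.026, 0.025, 0.059, 0.001, 0, 0], [-0.031, 0.029, 0.067, 0.001, 0, 0], [-0.035, 0.032, 0.072, 0.001, 0, 0], [-0.037, 0.034, 0.075, 0.001, 0, 0], [-0.038, 0.0345, 0.076, 0.001, 0, 0], [-0.038, 0.0345, 0.076, 0.001, 0, 0]]}}

```text
time: 11.28
tcp_pos: [589.8, -169.0, 34.3]
eef_rot: [[0.682, -0.32, 0.657], [-0.516, -0.848, 0.123], [0.518, -0.423, -0.744]]
wrist_force: [-0.3, -0.4, -0.5]
opening: 31.8
grip_force: 25.0
```

```bash
python3 - <<'E'
from h import *
import cv2
s=read_state();print(s["time"],s["tcp_pos"],s["opening"],s["wrist_force"],np.round(s["joint_positions"],2))
for z in(72,68,64,60):jog(placeg(25,-8,0,z),MG(25))
a,b=camera("side"),camera("wrist")
c=lambda i,x,y,w,h,k:cv2.resize(i[y:y+h,x:x+w],None,fx=k,fy=k,interpolation=2)
cv2.imwrite("pics/p2.png",np.hstack([c(a,185,245,95,95,6)[:560],c(b,140,0,200,384,1.45)[:560,:229]] if 0 else [c(a,185,245,90,90,6),c(b,130,0,250,384,540/384)[:540,:260]]))
E
```

```text
11.2833 [ 589.8160281  -168.95197517   34.31476   ] 31.81939245546908 [-0.34245661 -0.37117662 -0.52732285] [-0.58  0.4   2.24  1.72  0.49 -0.1 ]
jog [0.002, -0.0008, -0.0001, 0.0005, 0.0004, -0.0008] mm 0.8543275363866951 deg 0.18267913579282977
jog [-0.0032, 0.0034, 0.0074, 0.0005, 0.0004, -0.0008] mm 3.4942103708112544 deg 0.18267913579282977
jog [-0.0084, 0.0076, 0.0148, 0.0005, 0.0004, -0.0008] mm 7.462515439953292 deg 0.18267913579282977
jog [-0.0136, 0.0119, 0.0222, 0.0005, 0.0004, -0.0008] mm 11.452893401564411 deg 0.18267913579282977
```

View pics/p2.png

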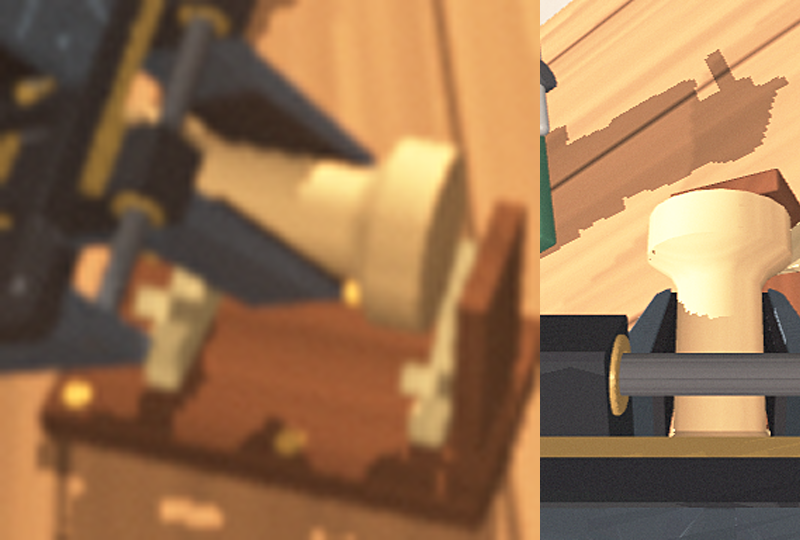

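The crops show the rook level above both saddles, with its foot just short of the stop and centred between the saddle arms. Lowering it in small steps while watching the wrist force.

Request:
{"name": "jog_arm", "arguments": {"series": [[-0.001, 0.001, 0.0015, 0, 0, 0], [-0.002, 0.002, 0.003, 0, 0, 0], [-0.003, 0.003, 0.006, 0, 0, 0], [-0.004, 0.004, 0.008, 0, 0, 0], [-0.005, 0.005, 0.01, 0, 0, 0], [-0.006, 0.0055, 0.011, 0, 0, 0], [-0.006, 0.0055, 0.011, 0, 0, 0], [-0.006, 0.0055, 0.011, 0, 0, 0], [-0.006, 0.0055, 0.011, 0, 0, 0], [-0.006, 0.0055, 0.011, 0, 0, 0]]}}

```text
time: 12.22
tcp_pos: [590.2, -169.0, 28.7]
eef_rot: [[0.682, -0.32, 0.657], [-0.516, -0.848, 0.123], [0.518, -0.423, -0.744]]
wrist_force: [-0.0, 0.6, -1.7]
opening: 31.7
grip_force: 25.0
```

```bash
cat >> h.py <<'E'
def rep():
    s=read_state();C=np.array(s["eef_rot"]);g=np.array(s["tcp_pos"])-50*C[:,2]-CR;f=np.array(s["wrist_force"])
    print("t",round(s["time"],2),"foot x,y,z",(g@xc-3).round(1),(g@yc).round(1),g[2].round(1),"F xc,yc,z",(f@xc).round(1),(f@yc).round(1),f[2].round(1),"open",round(s["opening"],1))
    print("per mm down",(-C.T@up/400).round(5).tolist(),"per mm xc",(C.T@xc/400).round(5).tolist(),"axis err",(C@[-.819,0,-.573]+xc).round(3))
E
python3 -c "from h import *;rep()"
```

```text
t 12.22 foot x,y,z -8.2 0.1 65.9 F xc,yc,z -0.2 0.5 -1.7 open 31.7
per mm down [-0.00129, 0.00106, 0.00186] per mm xc [0.00205, -1e-05, 0.00143] axis err [0.001 0.002 0.002]
```

Request:
{"name": "jog_arm", "arguments": {"series": [[0, 0.0004, 0.001, 0, 0, 0], [0, 0.0008, 0.002, 0, 0, 0], [0, 0.0012, 0.0032, 0, 0, 0], [0, 0.0016, 0.0042, 0, 0, 0], [0, 0.002, 0.0053, 0, 0, 0], [0, 0.0024, 0.0064, 0, 0, 0], [0, 0.0028, 0.0075, 0, 0, 0], [0, 0.0032, 0.0085, 0, 0, 0], [0, 0.0032, 0.0085, 0, 0, 0], [0, 0.0032, 0.0085, 0, 0, 0]]}}

```text
time: 13.05
tcp_pos: [592.0, -169.7, 25.5]
eef_rot: [[0.682, -0.321, 0.657], [-0.516, -0.848, 0.123], [0.517, -0.423, -0.744]]
wrist_force: [-0.2, -1.1, -0.4]
opening: 31.8
grip_force: 25.0
```

```bash
python3 -c "from h import *;rep()"
```

```text
t 13.05 foot x,y,z -6.2 0.1 62.7 F xc,yc,z 0.2 -1.1 -0.4 open 31.8
per mm down [-0.00129, 0.00106, 0.00186] per mm xc [0.00205, -1e-05, 0.00143] axis err [0.001 0.002 0.002]
```

Down another 1.5 mm.

Request:
{"name": "jog_arm", "arguments": {"series": [[-0.0003, 0.0003, 0.0005, 0, 0, 0], [-0.0006, 0.0005, 0.0009, 0, 0, 0], [-0.0009, 0.0007, 0.0013, 0, 0, 0], [-0.0013, 0.001, 0.0018, 0, 0, 0], [-0.0016, 0.0013, 0.0023, 0, 0, 0], [-0.0019, 0.0016, 0.0028, 0, 0, 0], [-0.0019, 0.0016, 0.0028, 0, 0, 0], [-0.0019, 0.0016, 0.0028, 0, 0, 0], [-0.0019, 0.0016, 0.0028, 0, 0, 0], [-0.0019, 0.0016, 0.0028, 0, 0, 0]]}}

```text
time: 13.88
tcp_pos: [592.0, -169.6, 24.0]
eef_rot: [[0.682, -0.321, 0.657], [-0.516, -0.848, 0.123], [0.517, -0.423, -0.744]]
wrist_force: [-0.3, -0.4, -1.7]
opening: 31.7
grip_force: 25.0
```

```bash
python3 -c "from h import *;rep()"
```

```text
t 13.88 foot x,y,z -6.2 0.1 61.2 F xc,yc,z -0.2 -0.5 -1.7 open 31.7
per mm down [-0.00129, 0.00106, 0.00186] per mm xc [0.00205, -1e-05, 0.00143] axis err [0.001 0.002 0.002]
```

Request:
{"name": "jog_arm", "arguments": {"series": [[-0.0003, 0.0003, 0.0005, 0, 0, 0], [-0.0006, 0.0005, 0.0009, 0, 0, 0], [-0.0009, 0.0007, 0.0013, 0, 0, 0], [-0.0013, 0.001, 0.0018, 0, 0, 0], [-0.0016, 0.0013, 0.0023, 0, 0, 0], [-0.0019, 0.0016, 0.0028, 0, 0, 0], [-0.0019, 0.0016, 0.0028, 0, 0, 0], [-0.0019, 0.0016, 0.0028, 0, 0, 0], [-0.0019, 0.0016, 0.0028, 0, 0, 0], [-0.0019, 0.0016, 0.0028, 0, 0, 0]]}}

```text
time: 14.72
tcp_pos: [592.3, -169.8, 22.8]
eef_rot: [[0.682, -0.32, 0.657], [-0.516, -0.848, 0.122], [0.518, -0.423, -0.743]]
wrist_force: [-0.8, -1.8, 2.2]
opening: 31.8
grip_force: 25.0
```

```bash
python3 -c "from h import *;rep()"
```

```text
t 14.72 foot x,y,z -6.0 -0.0 60.0 F xc,yc,z -0.2 -1.9 2.2 open 31.8
per mm down [-0.0013, 0.00106, 0.00186] per mm xc [0.00205, -1e-05, 0.00143] axis err [0.001 0.002 0.002]
```

First contact shows as about +3 N vertically, at the expected height. One more millimetre to seat it.

Request:
{"name": "jog_arm", "arguments": {"series": [[-0.0002, 0.0002, 0.0003, 0, 0, 0], [-0.0004, 0.0003, 0.0006, 0, 0, 0], [-0.0006, 0.0005, 0.0009, 0, 0, 0], [-0.0009, 0.0007, 0.0013, 0, 0, 0], [-0.0011, 0.0009, 0.0016, 0, 0, 0], [-0.0013, 0.001, 0.0019, 0, 0, 0], [-0.0013, 0.001, 0.0019, 0, 0, 0], [-0.0013, 0.001, 0.0019, 0, 0, 0], [-0.0013, 0.001, 0.0019, 0, 0, 0], [-0.0013, 0.001, 0.0019, 0, 0, 0]]}}

```text
time: 15.55
tcp_pos: [592.5, -170.1, 22.5]
eef_rot: [[0.681, -0.32, 0.658], [-0.516, -0.848, 0.122], [0.519, -0.423, -0.743]]
wrist_force: [-5.3, -2.9, 7.6]
opening: 31.3
grip_force: 25.0
```

```bash
python3 -c "from h import *;rep()"
```

```text
t 15.55 foot x,y,z -5.7 -0.2 59.7 F xc,yc,z -4.0 -4.6 7.6 open 31.3
per mm down [-0.0013, 0.00106, 0.00186] per mm xc [0.00205, -1e-05, 0.00143] axis err [0.002 0.003 0.001]
```

Seated in both saddles with a light load. Now sliding towards the stop.

Request:
{"name": "jog_arm", "arguments": {"series": [[0.0008, -0.0004, 0, 0, 0, 0], [0.0017, -0.0004, 0.0004, 0, 0, 0], [0.0025, -0.0004, 0.001, 0, 0, 0], [0.0034, -0.0004, 0.0015, 0, 0, 0], [0.0042, -0.0004, 0.002, 0, 0, 0], [0.005, -0.0004, 0.0025, 0, 0, 0], [0.0058, -0.0004, 0.003, 0, 0, 0], [0.0067, -0.0004, 0.0036, 0, 0, 0], [0.0067, -0.0004, 0.0036, 0, 0, 0], [0.0067, -0.0004, 0.0036, 0, 0, 0]]}}

```text
time: 16.38
tcp_pos: [594.0, -171.1, 22.1]
eef_rot: [[0.682, -0.321, 0.657], [-0.516, -0.848, 0.122], [0.518, -0.422, -0.744]]
wrist_force: [-9.9, -3.5, 8.7]
opening: 31.3
grip_force: 25.0
```

```bash
python3 -c "from h import *;rep()"
```

```text
t 16.38 foot x,y,z -4.0 -0.5 59.4 F xc,yc,z -8.1 -6.7 8.7 open 31.3
per mm down [-0.00129, 0.00105, 0.00186] per mm xc [0.00205, -1e-05, 0.00143] axis err [0.001 0.003 0.003]
```

Request:
{"name": "jog_arm", "arguments": {"series": [[0.0004, 0.0002, -0.0005, 0, 0, 0], [0.0008, 0.0004, -0.001, 0, 0, 0], [0.0011, 0.0006, -0.0016, 0, 0, 0], [0.0014, 0.0008, -0.0021, 0, 0, 0], [0.0014, 0.0008, -0.0021, 0, 0, 0], [0.0014, 0.0008, -0.0021, 0, 0, 0], [0.0014, 0.0008, -0.0021, 0, 0, 0], [0.0014, 0.0008, -0.0021, 0, 0, 0], [0.0014, 0.0008, -0.0021, 0, 0, 0], [0.0014, 0.0008, -0.0021, 0, 0, 0]]}}

```text
time: 17.22
tcp_pos: [594.7, -171.4, 22.5]
eef_rot: [[0.683, -0.321, 0.657], [-0.516, -0.848, 0.123], [0.517, -0.423, -0.744]]
wrist_force: [0.2, -0.5, -0.8]
opening: 31.3
grip_force: 25.0
```

```bash
python3 -c "from h import *;rep()"
```

```text
t 17.22 foot x,y,z -3.1 -0.6 59.7 F xc,yc,z 0.3 -0.4 -0.8 open 31.3
per mm down [-0.00129, 0.00106, 0.00186] per mm xc [0.00205, -1e-05, 0.00143] axis err [0.001 0.002 0.003]
```

That was friction, and the load is gone now. Continuing towards the stop, almost floating.

Request:
{"name": "jog_arm", "arguments": {"series": [[0.0007, 0, 0.0005, 0, 0, 0], [0.0014, 0, 0.001, 0, 0, 0], [0.002, 0, 0.0014, 0, 0, 0], [0.0027, 0, 0.0019, 0, 0, 0], [0.0034, 0, 0.0024, 0, 0, 0], [0.0041, 0, 0.0029, 0, 0, 0], [0.0041, 0, 0.0029, 0, 0, 0], [0.0041, 0, 0.0029, 0, 0, 0], [0.0041, 0, 0.0029, 0, 0, 0], [0.0041, 0, 0.0029, 0, 0, 0]]}}

```text
time: 18.05
tcp_pos: [596.5, -172.1, 22.7]
eef_rot: [[0.682, -0.32, 0.657], [-0.516, -0.848, 0.123], [0.518, -0.423, -0.744]]
wrist_force: [-0.1, 0.8, -0.3]
opening: 31.7
grip_force: 25.0
```

```bash
python3 -c "from h import *;rep()"
```

```text
t 18.05 foot x,y,z -1.2 -0.6 59.9 F xc,yc,z -0.4 0.7 -0.3 open 31.7
per mm down [-0.00129, 0.00106, 0.00186] per mm xc [0.00205, -1e-05, 0.00143] axis err [0.001 0.002 0.002]
```

Request:
{"name": "jog_arm", "arguments": {"series": [[0.0005, 0, 0.0004, 0, 0, 0], [0.001, 0, 0.0007, 0, 0, 0], [0.0015, 0, 0.0011, 0, 0, 0], [0.002, 0, 0.0014, 0, 0, 0], [0.0025, 0, 0.0018, 0, 0, 0], [0.0031, 0, 0.0021, 0, 0, 0], [0.0031, 0, 0.0021, 0, 0, 0], [0.0031, 0, 0.0021, 0, 0, 0], [0.0031, 0, 0.0021, 0, 0, 0], [0.0031, 0, 0.0021, 0, 0, 0]]}}

```text
time: 18.88
tcp_pos: [597.9, -172.6, 22.7]
eef_rot: [[0.682, -0.32, 0.657], [-0.516, -0.848, 0.123], [0.517, -0.423, -0.744]]
wrist_force: [0.5, 0.6, -1.9]
opening: 31.6
grip_force: 25.0
```

```bash
python3 -c "from h import *;rep()"
```

```text
t 18.88 foot x,y,z 0.3 -0.7 59.9 F xc,yc,z 0.2 0.8 -1.9 open 31.6
per mm down [-0.00129, 0.00106, 0.00186] per mm xc [0.00205, -1e-05, 0.00143] axis err [0.001 0.002 0.002]
```

Request:
{"name": "jog_arm", "arguments": {"series": [[0.0005, 0, 0.0004, 0, 0, 0], [0.001, 0, 0.0007, 0, 0, 0], [0.0015, 0, 0.0011, 0, 0, 0], [0.002, 0, 0.0014, 0, 0, 0], [0.0025, 0, 0.0018, 0, 0, 0], [0.0031, 0, 0.0021, 0, 0, 0], [0.0031, 0, 0.0021, 0, 0, 0], [0.0031, 0, 0.0021, 0, 0, 0], [0.0031, 0, 0.0021, 0, 0, 0], [0.0031, 0, 0.0021, 0, 0, 0]]}}

```text
time: 19.72
tcp_pos: [598.9, -172.9, 22.6]
eef_rot: [[0.683, -0.32, 0.657], [-0.516, -0.848, 0.123], [0.517, -0.423, -0.744]]
wrist_force: [-4.2, 0.7, 1.3]
opening: 31.4
grip_force: 25.0
```

```bash
python3 -c "from h import *;rep()"
```

```text
t 19.72 foot x,y,z 1.4 -0.6 59.8 F xc,yc,z -4.1 -0.8 1.3 open 31.4
per mm down [-0.00129, 0.00106, 0.00186] per mm xc [0.00205, -1e-05, 0.00143] axis err [0.001 0.002 0.003]
```

That is stop contact, at 4 N. Adding about 0.7 mm for a ~10 N push, then holding.

Request:
{"name": "jog_arm", "arguments": {"series": [[0.0005, 0.0001, 0.0006, 0, 0, 0], [0.0008, 0.0002, 0.001, 0, 0, 0], [0.0011, 0.0002, 0.0014, 0, 0, 0], [0.0011, 0.0002, 0.0014, 0, 0, 0], [0.0011, 0.0002, 0.0014, 0, 0, 0], [0.0011, 0.0002, 0.0014, 0, 0, 0], [0.0011, 0.0002, 0.0014, 0, 0, 0], [0.0011, 0.0002, 0.0014, 0, 0, 0], [0.0011, 0.0002, 0.0014, 0, 0, 0], [0.0011, 0.0002, 0.0014, 0, 0, 0]]}}

```text
time: 20.55
tcp_pos: [598.9, -172.9, 22.4]
eef_rot: [[0.683, -0.32, 0.656], [-0.516, -0.848, 0.123], [0.517, -0.423, -0.744]]
wrist_force: [-9.6, 1.3, 4.6]
opening: 31.6
grip_force: 25.0
```

```bash
python3 -c "from h import *;rep()"
```

```text
t 20.55 foot x,y,z 1.4 -0.5 59.6 F xc,yc,z -9.5 -2.1 4.6 open 31.6
per mm down [-0.00129, 0.00106, 0.00186] per mm xc [0.00205, -1e-05, 0.00143] axis err [0.001 0.002 0.003]
```

A 9.5 N push held steady with no movement. Opening while still pushing so the foot stays flush.

Request:
{"name": "jog_arm", "arguments": {"series": [[0, 0, 0, 0, 0, 0], [0, 0, 0, 0, 0, 0], [0, 0, 0, 0, 0, 0], [0, 0, 0, 0, 0, 0], [0, 0, 0, 0, 0, 0], [0, 0, 0, 0, 0, 0], [0, 0, 0, 0, 0, 0], [0, 0, 0, 0, 0, 0], [0, 0, 0, 0, 0, 0], [0, 0, 0, 0, 0, 0]], "fingers": 62}}

```text
time: 21.38
tcp_pos: [600.0, -173.4, 22.5]
eef_rot: [[0.682, -0.32, 0.657], [-0.516, -0.848, 0.123], [0.518, -0.423, -0.744]]
wrist_force: [0.3, 0.2, -0.0]
opening: 62.0
grip_force: 0.0
```

```bash
python3 -c "from h import *;rep()"
```

```text
t 21.38 foot x,y,z 2.5 -0.6 59.7 F xc,yc,z 0.2 0.3 -0.0 open 62.0
per mm down [-0.00129, 0.00106, 0.00186] per mm xc [0.00205, -1e-05, 0.00143] axis err [0.001 0.002 0.002]
```

Released with no contact. Backing straight out along the tool axis.

Request:
{"name": "jog_arm", "arguments": {"series": [[0, 0, -0.01, 0, 0, 0], [0, 0, -0.03, 0, 0, 0], [0, 0, -0.06, 0, 0, 0], [0, 0, -0.1, 0, 0, 0], [0, 0, -0.15, 0, 0, 0], [0, 0, -0.2, 0, 0, 0], [0, 0, -0.25, 0, 0, 0], [0, 0, -0.29, 0, 0, 0], [0, 0, -0.3, 0, 0, 0], [0, 0, -0.3, 0, 0, 0]]}}

```text
time: 22.22
tcp_pos: [520.9, -188.7, 112.9]
eef_rot: [[0.681, -0.321, 0.658], [-0.516, -0.848, 0.121], [0.519, -0.422, -0.743]]
wrist_force: [-1.3, -0.1, -0.2]
opening: 62.1
grip_force: 0.0
```

```bash
python3 - <<'E'
from h import *
import cv2
rep()
a=camera("side");cv2.imwrite("pics/e1.png",a)
# numeric check: beech-coloured blob vs predicted silhouette of the seated rook
ci=camera_info("side");t=np.linspace(0,2*np.pi,60)
P=lambda x0,x1,r:np.vstack([CR+xc*(55-x)+np.outer(np.cos(t)*r,yc)+np.outer(60+np.sin(t)*r,up) for x in(x0,x1)])
m=np.zeros(a.shape[:2],np.uint8)
for q in((0,16,28),(16,84,16),(84,105,22)):cv2.fillConvexPoly(m,cv2.convexHull(proj(ci,P(*q)).astype(np.float32)).astype(int),1)
old=cv2.imread("pics/side0.png");d=(np.abs(a.astype(int)-old).sum(2)>60).astype(np.uint8)
box=np.zeros_like(m);x,y,w,h=cv2.boundingRect(m);box[y-6:y+h+6,x-6:x+w+6]=1
f=lambda k:(round(cv2.moments(k,True)["m10"]/k.sum(),1),round(cv2.moments(k,True)["m01"]/k.sum(),1),int(k.sum()))
print("pred",f(m),cv2.boundingRect(m),"diff",f(d*box),"in mask",(d&m).sum(),"F",read_state()["grip_force"])
for r in range(y-4,y+h+4,2):print("".join("#" if d[r,c] and m[r,c] else "+" if d[r,c] else "o" if m[r,c] else "." for c in range(x-8,x+w+10)))
E
```

```text
t 22.22 foot x,y,z -66.3 -42.6 150.0 F xc,yc,z -1.1 -0.6 -0.2 open 62.1
per mm down [-0.0013, 0.00106, 0.00186] per mm xc [0.00205, -1e-05, 0.00144] axis err [0.002 0.003 0.   ]
pred (np.float64(236.5), np.float64(284.8), 1459) (203, 267, 65, 40) diff (np.float64(237.4), np.float64(284.4), 933) in mask 915 F 0.0
...................................................................................
...................................................................................
..............oooo.................................................................
.............ooooo########oo.......................................................
+...........o###############.......................................................
+++........o#################ooo.............................oooo..................
++++......oooooooo#####ooo##############o....................##########oo..........
+.........oooooooooo#oo#ooo#####################oo.........+#############..........
.........ooooooooooooo###o###############################################..........
.........ooooooooooooo###o##oo
[... 529 characters left out ...]
######ooooo##ooo............
..............................................oo##o#############ooooooo............
.....................................................++#########o#oooo.............
.......................................................########oo#oooo.............
.......................................................o######oo##ooo..............
.......................................................o#####oo###oo...............
...........................................................ooo####o................
...................................................................................
...................................................................................
```

The image silhouette matches a rook fully seated and flush, and the arm is clear. Handing in.

```bash
python3 -c "
from bench import *
print(job_done())"
```

```text
the job is handed in; nothing more can be done
None
```

I laid the tall rook level in both saddles with its foot against the stop, held a push of about 9.5 N there, released it and handed the job in at about 22 s; the hand-in returned no verdict, but the last side image fits a fully seated rook. The real fingertips sit about 31 mm behind the reported TCP, seen in all three cameras, and I corrected for that throughout.

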